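# Hold the spice tray home for the screws

### The job

Take the spice tray by its upright handle plate, slide it with its four jars along the counter into the runner frame until it meets the sprung stop bar at the back, and keep pushing it against the bar with a steady force of about 10 N while I screw it fast. Do not ram the bar, keep the jars standing in the tray, and leave the can, cup, bowl and screwdriver alone. Finish while still gripping the handle and pushing: do not let go.

Things in the scene. Friction and masses are not known exactly. Their poses are not given: they have to be found in the camera images.
- tray: Loose wooden spice tray, 180 (its x) x 120 (its y), floor 5, walls 25 high; about 0.28 kg empty, 0.56 kg loaded. Stands on the counter and is slid on it, not lifted. Origin: centre of its underside. +x points to the end that enters the holder first, where the jars stand in four cells; the handle plate is at -x, next to an empty cell.
- handle (a point): Grip point of the tray's upright handle plate, 84 mm towards -x from the tray's origin, 66 mm above the counter. The plate is part of the tray, 10 mm thick along the tray's x, 44 wide along its y, top edge 85 mm above the counter. Grip it from above, the fingers closing along the tray's x.
- holder: Aluminium runner frame fixed to the counter: two rails along its x, 126 mm apart inside, 38 high, no floor; lips overhang inwards 6 mm, 34 mm above the counter, from x = -40. Origin: on the counter midway between the rails; x is the way in. Rails begin at x = -100 (open mouth, its guides flare at 29 degrees back to x = -131); a cross piece closes the far end at x = 135.
- mouth (a point): Centre of the holder's mouth at counter height, 100 mm towards -x from the holder's origin.
- stop_bar: Rubber-faced sprung bar across the slot's far end, 100 mm wide, 24 high, 10 thick. Origin: centre of the face that meets the tray, 18 mm above the counter; untouched at holder x = 100 mm (the tray then touches it with its origin at holder x = 10 mm). It gives along the holder's +x, 1 N per mm from zero, up to 24 mm: 10 mm of give means 10 N.
- jar0: Small closed spice jar, 40 mm diameter, 72 mm high, 0.07 kg, loose, standing on the tray's floor in the cell at tray x = 10, y = 29 mm. Origin: centre of its underside; z is its upright axis.
- jar1: Small closed spice jar, 40 mm diameter, 72 mm high, 0.07 kg, loose, standing on the tray's floor in the cell at tray x = 10, y = -29 mm. Origin: centre of its underside; z is its upright axis.
- jar2: Small closed spice jar, 40 mm diameter, 72 mm high, 0.07 kg, loose, standing on the tray's floor in the cell at tray x = 61, y = 29 mm. Origin: centre of its underside; z is its upright axis.
- jar3: Small closed spice jar, 40 mm diameter, 72 mm high, 0.07 kg, loose, standing on the tray's floor in the cell at tray x = 61, y = -29 mm. Origin: centre of its underside; z is its upright axis.
- can: Bystander: food can, 68 mm diameter, 85 mm high, standing beyond the work. Origin: centre of its underside.
- cup: Bystander: plastic cup, 72 mm across, 90 mm high, beyond the work. Origin: centre of its underside.
- bowl: Bystander: bowl, 110 mm across, 45 mm high, beyond the work. Origin: centre of its underside.
- driver: Bystander: screwdriver, 180 mm long, lying beyond the holder. Origin: under its middle; x along its shaft.
Not all that is in view belongs to the job. What is meant by the tray is not purple, and is the smaller of those in its own colour.

How it is judged:
By the outcome, as a careful person would: the job done as asked, in the order asked, and still so for the second after the job is handed in, while the arm keeps its last pose, push and grip.
It also fails if it takes over 53 s, if anything falls off the work surface, if the arm or the gripper's body presses on something with over 40 N, if the wrist force passes 120 N, or if a joint passes its speed limit or range.

### The arm

A 7-joint arm with a two-finger parallel gripper is mounted at the origin on the work surface. World frame = base frame: x ahead of the robot, y to its left, z up, the work surface at z = 0. Lengths are in m, angles in rad, forces in N, time in s.
With the tool pointing down it reaches from about 0.425 to 0.825 m from the base axis. Payload 3.6 kg.
Tool frame: the origin (TCP) lies between the finger pads; the fingertips stand 11 mm ahead of it and the grasp point (between the pads) lies 8 mm behind it; x points along the fingers, y is the direction in which the jaws open and shut, and the axes are right-handed (so a half turn about x gives the same grasp; the last joint's range is limited). The gripper opens to 85 mm and grips with 20 to 120 N. Pads are 22 mm wide; open, the fingers measure 114 mm over their backs; the gripper's body (76 mm by 85 mm) begins 54 mm behind the grasp point. The pads swing forward as they close: fully open they stand 13 mm farther back than shut.
Start: joints at [-1.143, 0.615, -0.013, 1.423, 0.008, 1.103, -0.04], TCP at [0.285, 0.584, 0.242] pointing down, gripper open.
Joint ranges: [-3.12, 3.12], [-0.3, 2.06], [-1.34, 1.32], [0.26, 2.42], [-1.36, 4.5], [0.01, 1.98], [-2.84, 2.84]. Speed limits (rad/s): [2.79, 2.79, 3.14, 3.14, 3.14, 3.14, 3.14].

### API

Orientations are given as a unit quaternion [w, x, y, z].
In Python, from plant import move_ptp, move_l, move_joints, command_gripper, pause, ik, state, snapshot, IKError, close_job, boxes_of, cut_out gives the robot as it stands. Calls block until the motion is done:
- move_ptp(position, orientation): joint-space move of the TCP to a pose.
- move_l(position, frame=None, vel=0.15): straight line of the TCP; frame=None keeps the orientation; vel is the mean speed in m/s.
- move_joints(angles): joint-space move.
- command_gripper(opening): finger opening in m; the grip force is fixed at half the most; returns when the fingers have stopped.
- pause(seconds).
- ik(position, orientation): joint angles nearest the present ones, or None.
- state(): the state.
- snapshot(name): name is "scene" or "top"; returns a dict with "img" (420x560x3 uint8, red, green, blue), "range_z" (420x560 float32, m along the optical axis (not along the pixel's ray), 0 where there is no reading), "K" (3x3 intrinsics, pixels), "k1" (the pictures are not rectified: a ray, as slopes to the right and down, at radius r is drawn at 1 + k1 r^2 times it, then the intrinsics apply), "xyz" and "orientation" of the camera in the world. Camera axes: x right, y down, z forward; pixel columns grow to the right and rows downward; lengths in m; the calibration is good to about 2 mm. A picture is of the moment at which its call begins.
A pose or a line that the arm cannot do raises IKError and nothing moves.
- close_job(): hands the job in, once; it reports no verdict.
Trained networks look in the newest picture that a camera, given by its name, has taken for a name from the list of things; names that differ only in an ending like _2 or _b are one class to them, and where a whole thing is asked for, a point or a joint stands for the part that bears it (a point fixed in the world has none). Each returns a list of dicts, best first, with "p" (0 to 1); they miss things now and then, are a little off and sometimes report something else, mostly with a low value. They report only what shows in the picture. A call takes as long as a camera call. They do not tell look-alikes from the thing itself.
- boxes_of(camera, query): "xy" ([column, row] in pixels, amid what is visible of it).
- cut_out(camera, query): "region" (420x560 bool, what is visible of it) and "xy" ([column, row] in pixels, amid what is visible of it).
The state is a dict: "clock": time; "joints": joint angles; "qd": joint speeds; "tau": joint torques, N m; "eef_pos": TCP position; "tool_rot": TCP orientation; "force": force on the tool from outside, world axes, zero at the start; "torque": the same for the moment, N m; "opening": finger opening in m.
Only numpy, scipy, OpenCV 4.12 (cv2) and the standard library are available. Lean on these libraries where they do the work, as an engineer would, in place of code of your own. Each camera call takes 0.05 s, during which the arm holds its last target. There are 200 camera calls.

## Working session

There is one attempt and no reset: what is moved stays moved. The work goes in short steps, each a Python script; the robot and the scene stay as the last script left them, time stands still between calls to the robot, and variables do not carry over. Pictures are saved under pics/ and viewed, about 8 in all and at most 12, crops included, and the job is handed in when it is done.

```bash
mkdir -p pics; cat > h.py <<'E'
import numpy as np, cv2
from plant import *
from scipy.spatial.transform import Rotation as R
def rot(q): return R.from_quat([q[1],q[2],q[3],q[0]]).as_matrix()
def save(s,n,crop=None,f=1):
    im=s["img"][...,::-1]
    if crop: im=im[crop[1]:crop[3],crop[0]:crop[2]]
    cv2.imwrite("pics/"+n,cv2.resize(im,None,fx=f,fy=f,interpolation=cv2.INTER_CUBIC))
def cloud(s):
    v,u=np.mgrid[0:420,0:560].astype(np.float64)
    K=s["K"];a=(u-K[0,2])/K[0,0];b=(v-K[1,2])/K[1,1]
    x,y=a.copy(),b.copy()
    for _ in range(10):
        d=1+s["k1"]*(x*x+y*y);x,y=a/d,b/d
    z=s["range_z"].astype(float)
    P=np.stack([x*z,y*z,z],-1)@rot(s["orientation"]).T+np.array(s["xyz"])
    P[z==0]=np.nan
    return P
E
python3 - <<'E'
from h import *
st=state();print({k:np.round(v,3) for k,v in st.items()})
S={}
for c in("scene","top"):
    s=snapshot(c);save(s,c+"0.png",f=1.4);P=cloud(s);np.savez(""+c+"0.npz",P=P,img=s["img"]);print(c,s["xyz"],s["k1"],s["K"][0,0])
    for q in("tray","handle","holder","stop_bar","jar0"):
        for r in cut_out(c,q)[:6]:
            m=r["region"];print(q,round(r["p"],2),np.round(r["xy"]),m.sum(),np.round(np.nanmedian(P[m],0),3),np.round(np.median(s["img"][m],0)))
E
```

```text
{'clock': np.float64(0.0), 'joints': array([-1.144,  0.616, -0.013,  1.425,  0.008,  1.103, -0.04 ]), 'qd': array([ 0.001,  0.   ,  0.001,  0.001, -0.001, -0.   , -0.   ]), 'tau': array([ 0.0000e+00, -4.6922e+01,  2.5900e-01, -1.7103e+01,  1.0000e-02,
        1.0000e-02,  0.0000e+00]), 'eef_pos': array([0.285, 0.584, 0.241]), 'tool_rot': array([ 0.689,  0.158,  0.689, -0.16 ]), 'force': array([-0.48 , -0.053, -0.789]), 'torque': array([ 0.004, -0.023, -0.017]), 'opening': np.float64(0.085)}
scene [ 0.81733107 -0.45694584  0.95253221] -0.026508449223904242 423.24458055344047
tray 0.95 [116. 248.] 6890 [ 0.217 -0.307  0.01 ] [137. 108.  68.]
tray 0.58 [224. 279.] 2360 [ 0.49  -0.223  0.01 ] [134. 106.  68.]
tray 0.57 [257. 115.] 4121 [0.241 0.237 0.02 ] [64. 39. 70.]
handle 0.86 [118. 248.] 6995 [ 0.216 -0.308  0.01 ] [137. 108.  68.]
handle 0.72 [222. 280.] 2478 [ 0.49  -0.221  0.009] [133. 106.  68.]
handle 0.6 [256. 116.] 4123 [0.242 0.236 0.02 ] [63. 39. 69.]
holder 0.96 [352. 164.] 2670 [0.545 0.247 0.02 ] [133. 135. 128.]
stop_bar 0.84 [347. 144.] 331 [0.517 0.302 0.024] [41. 42.
[... 531 characters left out ...]
ay 0.65 [158. 336.] 9850 [0.229 0.254 0.007] [65. 36. 76.]
handle 0.93 [414. 342.] 9175 [ 0.215 -0.309  0.006] [96. 81. 50.]
handle 0.71 [369. 222.] 2991 [ 0.479 -0.221  0.005] [94. 80. 52.]
handle 0.67 [157. 336.] 10010 [0.229 0.255 0.007] [65. 37. 76.]
handle 0.65 [327. 210.] 317 [ 0.506 -0.122  0.074] [51. 50. 48.]
holder 0.71 [158. 232.] 3806 [0.488 0.242 0.019] [ 97. 104. 108.]
stop_bar 0.86 [141. 209.] 427 [0.512 0.303 0.024] [32. 34. 33.]
jar0 0.88 [351. 231.] 292 [ 0.449 -0.17   0.074] [50. 49. 46.]
jar0 0.63 [326. 233.] 289 [ 0.45  -0.121  0.075] [50. 51. 48.]
jar0 0.63 [328. 210.] 302 [ 0.505 -0.122  0.074] [51. 50. 48.]
jar0 0.6 [347. 206.] 335 [ 0.505 -0.171  0.074] [49. 49. 45.]
```

View both.

View pics/scene0.png

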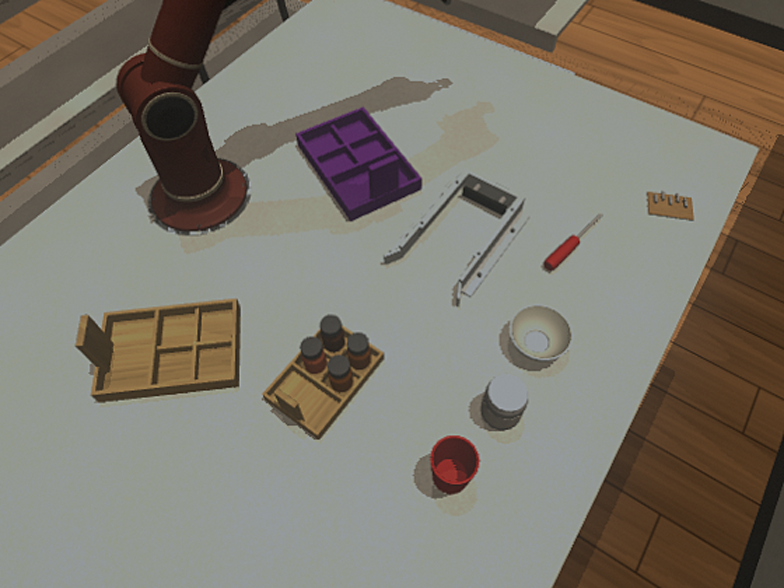

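View pics/top0.png

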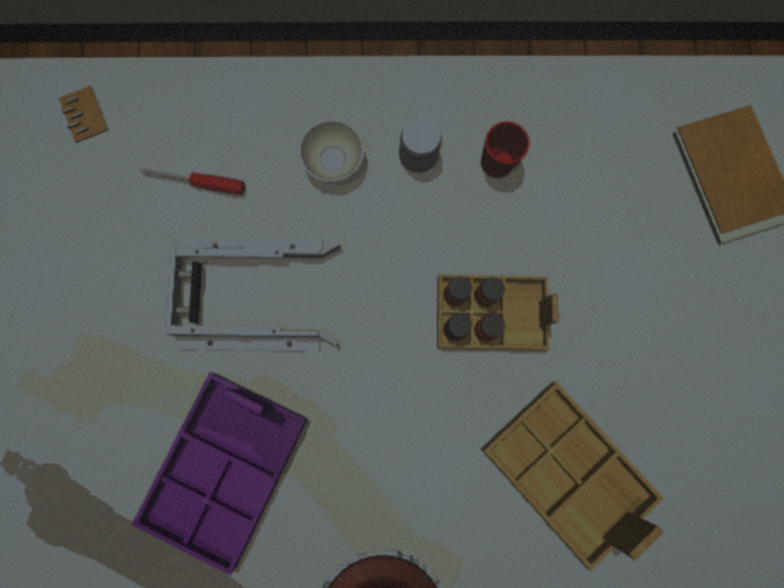

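Candidates for the tray (scene raw px): purple (257,115), large wooden (116,248), small wooden with jars (224,279). By the description it is the small wooden one; in the top view it is at (353,223). Next I check it in a close crop and measure the geometry.

```bash
python3 - <<'E'
from h import *
for c in("top","scene"):
    d=np.load(c+"0.npz");P=d["P"];img=d["img"]
    X,Y,Z=P[...,0],P[...,1],P[...,2]
    tb=(np.abs(X-.48)<.11)&(np.abs(Y+.18)<.16)
    tab=(np.abs(X-.6)<.03)&(np.abs(Y)<.05);print(c,"table z",np.nanmedian(Z[tab]),np.nanstd(Z[tab]))
    wood=(img[...,0].astype(int)-img[...,2]>18)
    w=tb&(Z>.018)&(Z<.032)
    r=cv2.minAreaRect((P[w][:,:2]*1000).astype(np.float32));print("tray rim",w.sum(),r)
    h=tb&(Z>.045)&(Z<.1)&(Y<-.21)
    print("handle",h.sum(),np.round(P[h].mean(0),4),cv2.minAreaRect((P[h&(Z>.078)][:,:2]*1000).astype(np.float32)),np.percentile(Z[h],[5,50,95,99]))
    # jar tops
    j=tb&(Z>.070)&(Y>-.21)
    n,l,s,ce=cv2.connectedComponentsWithStats(j.astype(np.uint8))
    for i in range(1,n):
        if s[i,4]>40: q=P[l==i];print("jar",s[i,4],np.round(np.median(q,0),4),np.round((q.min(0)+q.max(0))/2,4))
    hb=(np.abs(X-.51)<.12)&(Y>.02)&(Y<.36)&(Z>.031)&(Z<.046)
    q=P[hb]
    r=cv2.minAreaRect((q[:,:2]*1000).astype(np.float32));print("holder top",len(q),r)
    for a in np.arange(.1,.36,.02):
        b=q[np.abs(q[:,1]-a)<.01]
        if len(b):
            lo=b[b[:,0]<.51][:,0];hi=b[b[:,0]>.51][:,0]
            print(round(a,3),[np.round([t.min(),t.max()],3) if len(t) else None for t in(lo,hi)])
    sb=(np.abs(X-.51)<.04)&(Y>.25)&(Y<.33)&(Z>.012)&(Z<.032)&(img.max(-1)<70)
    q=P[sb];print("bar",len(q),cv2.minAreaRect((q[:,:2]*1000).astype(np.float32)),np.median(q[:,2]))
import types
save({"img":np.load("top0.npz")["img"]},"crop.png",(100,160,420,270),2.5)
E
```

```text
top table z -0.0018035717114115446 0.0018146006993661637
tray rim 840 ((480.01470947265625, -186.19342041015625), (181.3535919189453, 120.59028625488281), 88.39591979980469)
handle 185 [ 0.4767 -0.2673  0.0736] ((477.5611877441406, -268.82928466796875), (10.456351280212402, 43.67180633544922), 87.68888854980469) [0.05077534 0.07978526 0.0852648  0.08700898]
jar 219 [ 0.5098 -0.1247  0.075 ] [ 0.5103 -0.1254  0.075 ]
jar 216 [ 0.5094 -0.1765  0.0751] [ 0.5087 -0.1766  0.0748]
jar 220 [ 0.4529 -0.1233  0.0752] [ 0.4531 -0.1229  0.0748]
jar 228 [ 0.4506 -0.1744  0.075 ] [ 0.4508 -0.1747  0.0748]
holder top 1422 ((514.1249389648438, 216.31594848632812), (252.66632080078125, 142.54403686523438), 88.96917724609375)
0.1 [array([0.441, 0.448]), array([0.575, 0.583])]
0.12 [array([0.441, 0.448]), array([0.575, 0.584])]
0.14 [array([0.442, 0.448]), array([0.576, 0.584])]
0.16 [array([0.443, 0.455]), array([0.571, 0.584])]
0.18 [array([0.444, 0.455]), array([0.571, 0.584])]
0.2 [array([0.444, 0.455]), array([0.571, 0.584])]
0.22 [array([0.444, 0.456]), array([0.571, 0.585])]
0.24 [array([0.444,
[... 1229 characters left out ...]
]
0.14 [array([0.443, 0.453]), array([0.578, 0.586])]
0.16 [array([0.443, 0.458]), array([0.571, 0.587])]
0.18 [array([0.444, 0.459]), array([0.572, 0.587])]
0.2 [array([0.445, 0.459]), array([0.573, 0.587])]
0.22 [array([0.446, 0.46 ]), array([0.573, 0.588])]
0.24 [array([0.446, 0.461]), array([0.572, 0.588])]
0.26 [array([0.446, 0.46 ]), array([0.574, 0.588])]
0.28 [array([0.447, 0.46 ]), array([0.574, 0.589])]
0.3 [array([0.446, 0.509]), array([0.51 , 0.589])]
0.32 [array([0.448, 0.463]), array([0.571, 0.588])]
0.34 [array([0.45, 0.51]), array([0.51 , 0.589])]
bar 153 ((509.74884033203125, 303.0447692871094), (79.49909973144531, 12.07942008972168), 1.0967223644256592) 0.024059462647455065
```

View pics/crop.png

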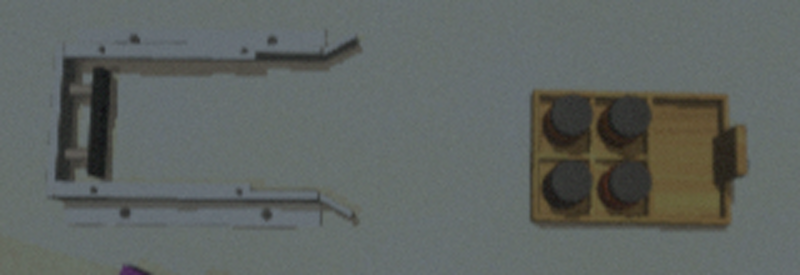

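The crop confirms the small wooden tray: its rim measures 181 x 121 mm, it holds four jars, and its plate is at the right end (top raw px about (393,222)). The holder is at about (160,212), opening towards the tray. Next I grip the handle.

```bash
cat >> h.py <<'E'
def quat(yaw_deg,s=1):
    t=np.array([np.cos(np.radians(yaw_deg)),np.sin(np.radians(yaw_deg)),0])*s
    x=np.array([0,0,-1.]);M=np.stack([x,t,np.cross(x,t)],1)
    q=R.from_matrix(M).as_quat();return [q[3],q[0],q[1],q[2]]
def show(tag=""):
    s=state();print(tag,round(float(s["clock"]),2),"pos",np.round(s["eef_pos"],4),"F",np.round(s["force"],2),"T",np.round(s["torque"],2),"open",round(float(s["opening"]),4));return s
E
python3 - <<'E'
from h import *
J=np.array(state()["joints"]);lim=2.84;best=None
for s in(1,-1):
    js=[ik(p,quat(88.6,s)) for p in([.479,-.269,.2],[.479,-.269,.058],[.507,-.114,.058],[.513,.14,.058])]
    print(s,[None if j is None else np.round(j,2) for j in js])
    if all(j is not None for j in js):
        c=max(abs(j[6]) for j in js)
        if best is None or c<best[0]: best=(c,s)
s=best[1];open("sgn","w").write(str(s))
move_ptp([.479,-.269,.2],quat(88.4,s));show("above")
move_l([.479,-.269,.058],vel=.1);show("down")
command_gripper(.0);show("grip")
im=snapshot("scene");save(im,"grip.png",(120,170,340,340),3)
E
```

```text
1 [array([ 0.3 ,  0.51,  0.25,  1.78, -0.16,  0.87,  2.18]), array([ 0.53,  0.71, -0.09,  1.89,  0.11,  0.54,  1.92]), array([ 0.25,  0.68, -0.1 ,  1.98,  0.14,  0.49,  1.59]), array([-0.25,  0.69, -0.09,  1.94,  0.12,  0.51,  1.13])]
-1 [array([-0.18,  0.78,  1.17,  1.79, -0.8 ,  1.14, -0.33]), array([ 0.19,  0.76,  0.45,  1.9 , -0.55,  0.61, -0.6 ]), array([-0.15,  0.74,  0.52,  1.99, -0.66,  0.58, -0.78]), array([-0.63,  0.75,  0.5 ,  1.95, -0.63,  0.6 , -1.3 ])]
above 3.67 pos [ 0.4796 -0.2681  0.1998] F [-0.74  0.42  0.46] T [0.01 0.02 0.  ] open 0.0855
down 5.23 pos [ 0.4793 -0.2693  0.0586] F [-0.24 -0.05 -0.49] T [ 0.   -0.01 -0.04] open 0.0854
grip 5.91 pos [ 0.4791 -0.2689  0.0581] F [0.43 0.19 0.87] T [0.03 0.05 0.04] open 0.009
```

View pics/grip.png

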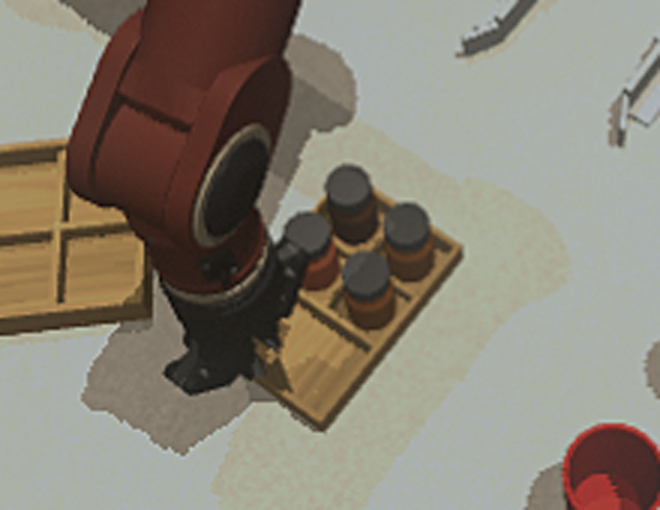

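The handle is gripped (opening 9 mm) and all four jars stand, in the crop around (345,190), (405,230), (365,275) and (305,245). Next I slide to just before the mouth and re-measure tray against holder.

```bash
cat >> h.py <<'E'
def fit(c):
    s=snapshot(c);P=cloud(s);X,Y,Z=P[...,0],P[...,1],P[...,2]
    out={}
    tabz=np.nanmedian(Z[(np.abs(X-.64)<.03)&(np.abs(Y)<.05)])
    H=Z-tabz
    hb=(np.abs(X-.515)<.1)&(Y>.10)&(Y<.335)&(H>.03)&(H<.045)
    q=P[hb];ys=np.arange(.11,.33,.01);cs=[]
    for a in ys:
        b=q[np.abs(q[:,1]-a)<.006][:,0];b=b[np.abs(b-.515)>.045];l=b[b<.515];h=b[b>.515]
        cs.append([l.min(),l.max(),h.min(),h.max()] if len(l) and len(h) else [np.nan]*4)
    cs=np.array(cs);ok=~np.isnan(cs[:,0])
    for nm,(i,j) in dict(outer=(0,3),inner=(1,2)).items():
        k=np.polyfit(ys[ok],(cs[ok,i]+cs[ok,j])/2,1);print(c,"axis",nm,"x at y=.2,-.04,.1:",np.round(np.polyval(k,[.2,-.04,.1]),4),"yaw",round(90-np.degrees(np.arctan(k[0])),2),"width",np.round(np.median(cs[ok,j]-cs[ok,i]),4))
    return s,P,H
def tray(c,P,H,ylo,yhi):
    X,Y=P[...,0],P[...,1]
    w=(np.abs(X-.51)<.075)&(Y>ylo)&(Y<yhi)&(H>.018)&(H<.031)
    q=P[w][:,:2]
    ys=np.arange(ylo,yhi,.01);r=[]
    for a in ys:
        b=q[np.abs(q[:,1]-a)<.006][:,0]
        if len(b)>3 and .114<b.max()-b.min()<.13: r.append([a,(b.max()+b.min())/2])
    r=np.array(r);k=np.polyfit(r[:,0],r[:,1],1)
    print(c,"tray n",len(r),"x at y=-.04:",round(np.polyval(k,-.04),4),"yaw",round(90-np.degrees(np.arctan(k[0])),2),"ymax",np.round(np.percentile(q[:,1],[98,99.7]),4),"resid",np.std(r[:,1]-np.polyval(k,r[:,0])).round(4))
E
python3 - <<'E'
from h import *
s=int(open("sgn").read())
move_l([.5084,-.124,.058],quat(88.8,s),vel=.05);show("pre")
for c in("top","scene"):
    im,P,H=fit(c);tray(c,P,H,-.12,.055);save(im,"pre_%s.png"%c,(80,130,440,300) if c=="top" else None,2 if c=="top" else 1)
E
```

```text
pre 9.07 pos [ 0.5083 -0.1239  0.0581] F [-1.6  -5.11  3.83] T [-0.97  0.23  0.06] open 0.0091Traceback (most recent call last):
  File "<stdin>", line 5, in <module>
  File "h.py", line 37, in fit
    k=np.polyfit(ys[ok],(cs[ok,i]+cs[ok,j])/2,1);print(c,"axis",nm,"x at y=.2,-.04,.1:",np.round(np.polyval(k,[.2,-.04,.1]),4),"yaw",round(90-np.degrees(np.arctan(k[0])),2),"width",np.round(np.median(cs[ok,j]-cs[ok,i]),4))
    raise TypeError("expected non-empty vector for x")
TypeError: expected non-empty vector for x
```

```bash
sed -i 's/^    tabz=.*/    tabz={"top":-.0018,"scene":.0014}[c]/; s/^    for nm,(i,j) in/    if ok.sum()<5: print(c,"occluded",len(q)); return s,P,H\n    for nm,(i,j) in/' h.py
python3 - <<'E'
from h import *
show()
for c in("top","scene"):
    im,P,H=fit(c);save(im,"pre_%s.png"%c,None,1)
    try: tray(c,P,H,-.12,.055)
    except Exception as e: print(e)
a=cv2.imread("pics/pre_top.png");b=cv2.imread("pics/pre_scene.png")
cv2.imwrite("pics/pre.png",cv2.resize(np.hstack([a[100:320,80:480],b[60:280,120:520]]),None,fx=1,fy=1))
E
```

```text
9.12 pos [ 0.5083 -0.124   0.0581] F [-1.04 -4.09  3.05] T [-0.95  0.23  0.09] open 0.0093
top occluded 70
too many indices for array: array is 1-dimensional, but 2 were indexed
scene axis outer x at y=.2,-.04,.1: [0.516  0.5118 0.5142] yaw 88.99 width 0.1418
scene axis inner x at y=.2,-.04,.1: [0.5158 0.5143 0.5152] yaw 89.65 width 0.1142
scene tray n 4 x at y=-.04: 0.5104 yaw 89.01 ymax [0.0481 0.0497] resid 0.0002
```

View pics/pre.png

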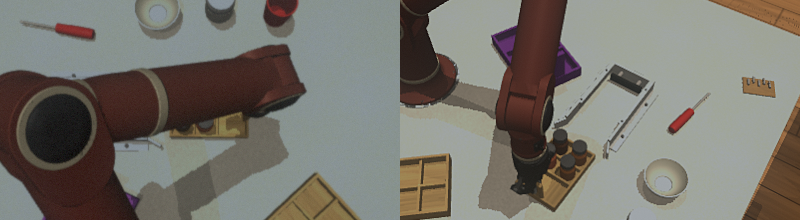

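The top view is blocked by the arm; in the scene view the tray (px ~(285,230) raw) sits before the mouth with its jars standing. I refit the holder axis from the first, unobstructed pictures.

```bash
python3 - <<'E'
import numpy as np
for c,tz in(("top",-.0018),("scene",.0014)):
    P=np.load(c+"0.npz")["P"];H=P[...,2]-tz
    for lo,hi in((.024,.032),(.032,.044)):
        m=(np.abs(P[...,0]-.515)<.1)&(P[...,1]>.10)&(P[...,1]<.335)&(H>lo)&(H<hi);q=P[m]
        ys=np.arange(.17,.325,.005);cs=[]
        for a in ys:
            b=q[np.abs(q[:,1]-a)<.005][:,0];b=b[np.abs(b-.515)>.045];l=b[b<.515];h=b[b>.515]
            cs.append([l.min(),l.max(),h.min(),h.max(),np.median(l),np.median(h)] if len(l) and len(h) else [np.nan]*6)
        cs=np.array(cs);ok=~np.isnan(cs[:,0])
        if ok.sum()<8: print(c,lo,"few");continue
        for i in range(6):
            k=np.polyfit(ys[ok],cs[ok,i],1);print(c,lo,["Lo","Li","Ri","Ro","Lm","Rm"][i],np.round(np.polyval(k,[.2,.1,-.04]),4),"yaw",round(90-np.degrees(np.arctan(k[0])),2))
    # y landmarks
    m=(np.abs(P[...,0]-.515)<.02)&(P[...,1]>.25)&(P[...,1]<.37)&(H>.012);q=P[m]
    for z0 in np.arange(.012,.044,.004):
        b=q[np.abs(q[:,2]-tz-z0-.002)<.002][:,1]
        if len(b)>3: print(c,"z",round(z0,3),len(b),np.round(np.percentile(b,[2,50,98]),4))
E
```

```text
top 0.024 few
top 0.032 Lo [0.4437 0.4427 0.4412] yaw 89.4
top 0.032 Li [0.4556 0.4511 0.4449] yaw 87.46
top 0.032 Ri [0.5715 0.5724 0.5736] yaw 90.5
top 0.032 Ro [0.5839 0.582  0.5792] yaw 88.87
top 0.032 Lm [0.4496 0.4475 0.4445] yaw 88.79
top 0.032 Rm [0.5776 0.5763 0.5746] yaw 89.29
top z 0.012 18 [0.2981 0.3329 0.3348]
top z 0.016 19 [0.298  0.333  0.3344]
top z 0.02 18 [0.298  0.3333 0.3348]
top z 0.024 28 [0.2985 0.308  0.3352]
top z 0.028 71 [0.298  0.3033 0.334 ]
top z 0.032 30 [0.2984 0.3338 0.342 ]
top z 0.036 44 [0.334  0.3376 0.3409]
top z 0.04 9 [0.3334 0.3349 0.3399]
scene 0.024 few
scene 0.032 Lo [0.4454 0.4435 0.4409] yaw 88.92
scene 0.032 Li [0.459  0.4563 0.4524] yaw 88.42
scene 0.032 Ri [0.5731 0.5727 0.5722] yaw 89.79
scene 0.032 Ro [0.5871 0.5862 0.5848] yaw 89.44
scene 0.032 Lm [0.4524 0.4503 0.4473] yaw 88.79
scene 0.032 Rm [0.5806 0.5794 0.5779] yaw 89.36
scene z 0.012 30 [0.2986 0.3021 0.3381]
scene z 0.016 26 [0.2992 0.3339 0.3391]
scene z 0.02 25 [0.2974 0.3021 0.3377]
scene z 0.024 17 [0.2981 0.3026 0.3363]
scene z 0.028 49 [0.2986 0.305  0.3367]
scene z 0.032 27 [0.3042 0.3349 0.3424]
scene z 0.036 19 [0.3313 0.3359 0.3404]
```

```bash
cat >> h.py <<'E'
Y=89.05
def ax(y): return .5152+.0166*(y-.2)
E
python3 - <<'E'
from h import *
s=int(open("sgn").read());q=quat(Y,s)
for y in(-.09,-.06,-.03,0.,.03,.06,.09):
    move_l([ax(y),y,.058],q,vel=.05);st=show()
    if abs(st["force"][0])>8 or st["force"][1]<-14: print("STOP");break
im=snapshot("scene");save(im,"in.png",(200,60,480,260),2.5)
E
```

```text
10.05 pos [ 0.5108 -0.0895  0.0581] F [-0.45 -2.57  4.3 ] T [-0.75  0.01  0.03] open 0.0093
 10.8 pos [ 0.5109 -0.06    0.0581] F [ 0.13 -3.37  5.29] T [-0.83  0.04 -0.05] open 0.009
 11.55 pos [ 0.5113 -0.0301  0.0581] F [-0.02 -3.61  5.24] T [-0.88 -0.02  0.06] open 0.009
 12.3 pos [ 5.117e-01 -2.000e-04  5.810e-02] F [-0.6  -4.76  5.72] T [-0.92 -0.03  0.01] open 0.0092
 13.05 pos [0.5121 0.0297 0.0581] F [ 0.06 -5.01  5.64] T [-0.94 -0.05  0.05] open 0.0094
 13.8 pos [0.5125 0.0595 0.0581] F [ 0.35 -4.67  5.95] T [-0.88 -0.06  0.03] open 0.0088
 14.55 pos [0.5129 0.0894 0.0581] F [-0.37 -5.5   5.48] T [-0.97 -0.04 -0.01] open 0.0092
```

View pics/in.png

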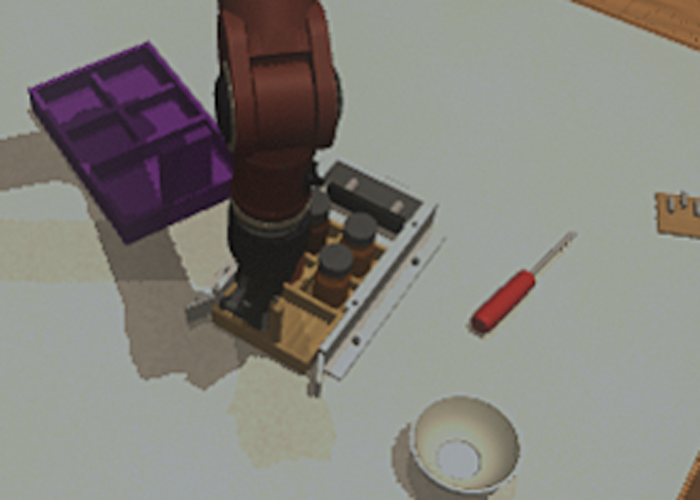

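The tray is between the rails and clear of the bar, with the three jars in view standing ((318,215), (358,240), (335,270) in the crop) and no side load. Next comes the slow approach to contact.

```bash
python3 - <<'E'
from h import *
s=int(open("sgn").read());q=quat(Y,s)
F=[]
y=.09
def meas(n=3):
    f=[]
    for _ in range(n): pause(.05);f.append(state()["force"])
    return np.mean(f,0)
while y<.131:
    y+=.004 if y<.113 else .002
    move_l([ax(y),y,.0583],q,vel=.02);st=state();f=meas()
    print(round(float(st["clock"]),2),round(y,4),np.round(st["eef_pos"],4),"Fend",np.round(st["force"],1),"F",np.round(f,2))
    F.append(f[1])
    if len(F)>3 and f[1]<np.median(F[:4])-4: print("contact");break
E
```

```text
14.95 0.094 [0.5127 0.0936 0.0581] Fend [ 0.5 -5.   3.7] F [-0.71 -5.13  3.97]
15.45 0.098 [0.513  0.0979 0.0581] Fend [-0.4 -4.6  3.8] F [-0.4  -5.23  3.56]
15.95 0.102 [0.5134 0.1023 0.0581] Fend [-0.4 -3.8  2.6] F [-0.62 -4.36  2.67]
16.45 0.106 [0.5136 0.1067 0.0581] Fend [-0.4 -3.1  1.1] F [ 0.17 -2.19  1.27]
16.95 0.11 [0.5136 0.1106 0.0581] Fend [ 0.2 -1.9  0.3] F [-0.06 -1.53  0.11]
17.45 0.114 [0.5136 0.1146 0.0581] Fend [-0.1 -1.3 -0.4] F [-0.47 -0.77 -1.23]
17.85 0.116 [0.5137 0.1163 0.0581] Fend [-0.  -0.9 -0.5] F [-0.7  -0.61 -1.83]
18.25 0.118 [0.5138 0.1182 0.0582] Fend [-1.3 -1.9 -2.4] F [ 0.24 -0.97 -2.18]
18.65 0.12 [0.5139 0.1203 0.0583] Fend [-0.2 -0.8 -2.3] F [ 0.01 -1.23 -2.31]
19.05 0.122 [0.5139 0.1222 0.0583] Fend [ 0.2  0.  -3.2] F [ 0.35 -0.9  -2.49]
19.45 0.124 [0.514  0.1242 0.0583] Fend [ 0.8 -1.1 -1.6] F [ 0.01 -1.55 -1.55]
19.85 0.126 [0.514  0.126  0.0583] Fend [ 0.5 -1.9 -1.6] F [ 0.41 -1.84 -2.23]
20.25 0.128 [0.514  0.1274 0.0584] Fend [-0.7 -3.2 -1.3] F [ 0.29 -4.28 -1.34]
20.65 0.13 [0.514  0.1291 0.0585] Fend [-0.4 -5.4 -1.4] F [-0.39 -5.16 -1.27]
21.05 0.132 [0.5141 0.1303 0.0586] Fend [ 0.2 -5.3 -0.2] F [-0.79 -6.29 -0.21]
```

```bash
python3 - <<'E'
from h import *
s=int(open("sgn").read());q=quat(Y,s)
y=.132
while y<.146:
    y+=.0015
    move_l([ax(y),y,.0583],q,vel=.01);pause(.2)
    f=[];p=[]
    for _ in range(8): pause(.03);st=state();f.append(st["force"]);p.append(st["eef_pos"])
    f=np.mean(f,0);p=np.mean(p,0)
    print(round(float(st["clock"]),2),round(y,4),np.round(p,4),"F",np.round(f,2),np.round(st["torque"],2))
    if f[1]<-10.6 or p[1]>.1353: break
im=snapshot("scene");save(im,"end.png",(200,60,480,260),2.5)
P=cloud(im);r=cut_out("scene","stop_bar")
for k in r[:2]: print(k["p"],k["xy"],np.round(np.nanpercentile(P[k["region"]],[3,50,97],axis=0),4))
for k in cut_out("scene","jar0"): print(round(k["p"],2),k["xy"],np.round(np.nanmax(P[k["region"]],0)[2],3))
E
```

```text
21.97 0.1335 [0.5141 0.1309 0.0588] F [-0.89 -7.42  0.35] [-1.5   0.27  0.06]
22.73 0.135 [0.5141 0.1318 0.0589] F [-1.25 -8.67  0.99] [-1.66  0.3   0.06]
23.5 0.1365 [0.5141 0.1327 0.059 ] F [-1.62 -9.3   1.29] [-1.79  0.36  0.13]
24.27 0.138 [0.5141 0.1335 0.0592] F [ -1.16 -10.42   1.55] [-2.01  0.41  0.14]
25.03 0.1395 [0.5141 0.1344 0.0593] F [ -1.79 -11.07   1.72] [-2.17  0.42  0.14]
0.54 [358.2, 143.9] [[0.5577 0.3106 0.0305]
 [0.5588 0.3138 0.032 ]
 [0.5616 0.3174 0.0324]]
0.69 [339.9, 156.0] 0.083
0.66 [352.0, 142.5] 0.083
0.65 [335.5, 141.1] 0.19
```

View pics/end.png

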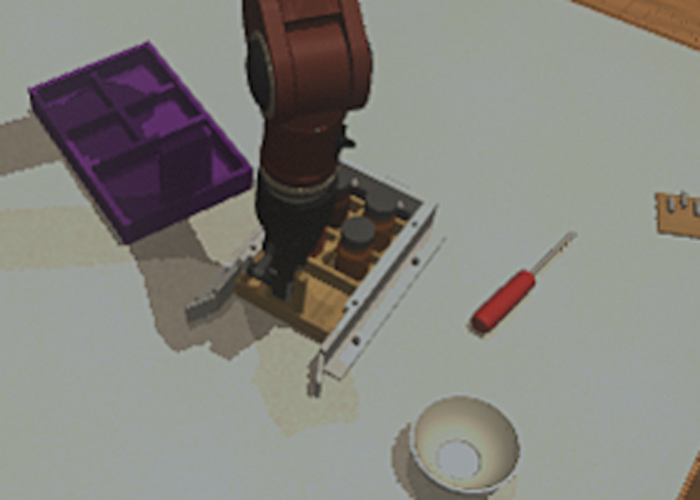

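The contact force of 11 N less about 1.2 N of sliding friction leaves about 9.9 N on the bar. That agrees with about 9.9 mm of travel since contact, and with the bar showing roughly 10–11 mm of shift in the picture. The two jars that show clearly, crop (380,205) and (357,240), stand. One last check that it holds steady, then I hand in.

```bash
python3 - <<'E'
from h import *
for _ in range(3):
    pause(.4);f=[];p=[]
    for _ in range(6): pause(.03);st=state();f.append(st["force"]);p.append(st["eef_pos"])
    print(round(float(st["clock"]),2),np.round(np.mean(p,0),4),np.round(np.mean(f,0),2),st["opening"])
close_job()
E
```

```text
25.78 [0.5141 0.1344 0.0593] [ -1.47 -11.4    2.16] 0.009303846962615334
26.38 [0.5141 0.1344 0.0593] [ -1.34 -11.1    2.29] 0.009073634805619329
26.98 [0.5141 0.1344 0.0593] [ -1.75 -11.     2.4 ] 0.009167406065102435
the job is handed in; nothing more can be done
```

The tray is in the runner frame, pressed against the stop bar with about 10 N, and the arm is still gripping the handle and pushing. I chose the smaller wooden tray, gripped its plate from above, slid it in at 0.05 m/s and met the bar in 2 mm steps at 0.02 m/s. I handed the job in at about 27 s.

**Push:** The wrist force held steady at about 11.1 N in the last checks. Before contact the tray slid with about 1–1.5 N of friction, so the bar takes about 10 N. The tray has moved about 9.9 mm since contact, which agrees. In the picture the bar shifted about 11 mm, but the detection was weak (0.54), so that only roughly confirms it.

**Grip:** The fingers are closed at 9.1 mm on the plate and nothing slips.

**Unsure or off:**
- **Jars:** In the last picture two jars clearly stand. The other two are partly or wholly hidden by the gripper; all four stood when I gripped the handle.
- **Tray seating:** Under the push the tool rose about 1 mm, so the handle end of the tray may be tilted up very slightly.
- **Top camera:** The arm blocked its view of the frame, so I aligned the tray from the first pictures and the other camera. Side force on the wrist stayed under 2 N in the rails.
- **Bystanders:** I saw no contact with the can, cup, bowl or screwdriver, and the arm's path stayed away from them.

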